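# Put the beaker, dish and timer back on their own stations

### The job

The beaker, the petri dish and the timer stand on one another's places. Put the beaker on the middle of the stirrer's round plate, the petri dish on the middle of the balance's square pan, and the timer on the middle of the black square mat with its sides parallel to the mat's, all upright and let go; the round cork pad is a free spot you may use on the way. Do not tip any of them over, and leave the tape roll, the forceps and the test card where they lie.

Things in the scene. Friction and masses are not known exactly. Their poses are not given: they have to be found in the camera images.
- beaker: Glass beaker, round, open at the top, outer diameter 50, height 68, base 2 thick, wall thin; about 60 g. Origin at the centre of its underside, z up. Can be grasped across its outside at any yaw.
- petri_dish: Petri dish, a low clear round dish with a tan filling, diameter 59.6, height 14, about 30 g. Origin at the centre of its underside, z up. Solid to the touch; can be grasped across its rim at any yaw.
- timer: White digital bench timer, a flat rounded square, 64 along its x, 62 along its y, 18 high, with a display and three small keys on its top; flat sides up to 16. About 60 g. Origin at the centre of its underside, z up; grasp across either pair of parallel sides.
- stirrer: Magnetic stirrer, fixed: grey box 104 x 112 with a black knob on its front (-x) side, carrying a round dark metal plate of diameter 96 whose flat top is 50 above the bench. Origin on the bench under the middle of the plate, z up.
- balance: Laboratory balance, fixed: flat white housing 140 x 120, 30 high, display on its front (-x) part, carrying a square flat steel pan 90 x 90 whose top is 38 above the bench and does not give. Origin on the bench under the middle of the pan; the pan's sides run along x and y, the housing reaches from x = -90 to +50.
- square_mat: Square black rubber mat 110 x 110, fixed: floor 4 above the bench, with a low rim 5 wide and 6 above the bench all round. Origin on the bench at its middle; its sides run along x and y.
- cork_pad: Plain flat round cork pad, fixed, diameter 110, top 5 above the bench, empty at the start: a free spot to park a thing. Origin on the bench at its middle.
- tape_roll: Roll of tan tape lying flat among the work, diameter 62, height 19, not to be disturbed. Origin at the centre of its underside.
- forceps: Stainless forceps lying flat among the work, 124 long along its y, 17 wide, 10 high, not to be disturbed. Origin at the middle of its underside.
- test_card: White flat test card lying among the work, 72 along its x, 62 along its y, 4 thick, not to be disturbed. Origin at the centre of its underside.
There are look-alikes about, which are no part of the job. Leave any pink or yellow look-alike of the petri_dish alone.

How it is judged:
At the end, for the whole second after the job is handed in: The beaker stands on the stirrer's plate, the petri dish on the balance's pan and the timer on the square mat, each within 15 mm of the middle, upright (0.1 rad), resting on its place (4 mm) and at rest; the timer's sides are parallel to the mat's within 0.2 rad, any way round (horizontal distance between beaker and stirrer below 0.015 m and z of beaker in the frame of stirrer between 0.046 and 0.054 m and angle between each of beaker, petri_dish, timer's own z axis and vertical below 0.1 rad and linear speed of each of beaker, petri_dish, timer below 0.02 m/s and angular speed of each of beaker, petri_dish, timer below 0.2 rad/s and horizontal distance between petri_dish and balance below 0.015 m and z of petri_dish in the frame of balance between 0.034 and 0.042 m and horizontal distance between timer and square_mat below 0.015 m and z of timer in the frame of square_mat between 0 and 0.008 m and (angle between the x axis of timer and the x axis of square_mat, either way round below 0.2 rad or angle between the x axis of timer and the y axis of square_mat, either way round below 0.2 rad)); the robot touches nothing.
It fails at once if the tape roll is moved more than 30 mm (distance of tape_roll from where it was at the start of the episode above 0.03 m).
It fails at once if the forceps is moved more than 30 mm (distance of forceps from where it was at the start of the episode above 0.03 m).
It fails at once if the test card is moved more than 30 mm (distance of test_card from where it was at the start of the episode above 0.03 m).
It fails at once if a thing is tipped more than 0.6 rad (angle between any of petri_dish, timer, beaker's own z axis and vertical above 0.6 rad).
It also fails if it takes over 101 s, if anything falls off the work surface, if the arm or the gripper's body presses on something with over 40 N, if the wrist force passes 120 N, or if a joint passes its speed limit or range.

### The arm

A 6-joint arm with a two-finger parallel gripper is mounted at the origin on a cart in front of the work surface, level with it; the furniture and walls round the work are solid. World frame = base frame: x ahead of the robot, y to its left, z up, the work surface at z = 0. Lengths are in m, angles in rad, forces in N, time in s.
With the tool pointing down it reaches from about 0.425 to 1.125 m from the base axis. Payload 14.9 kg.
Tool frame: the origin (TCP) lies on the centre line of the jaws, within the pads' length; the fingertips stand 25 mm ahead of it and the grasp point (between the pads) lies 6 mm ahead of it; z points along the fingers, y is the line along which they close (so a half turn about z gives the same grasp; the last joint's range is limited). The gripper opens to 91 mm and grips with 3 to 60 N. Pads are 32 mm wide; open, the fingers measure 118 mm over their backs; the gripper's body (76 mm by 178 mm) begins 60 mm behind the grasp point.
Start: joints at [-1.293, 0.379, 1.734, -0, 1.028, -0.033], TCP at [0.214, -0.666, 0.239] pointing down, gripper open.
Joint ranges: [-2.77, 2.77], [-0.74, 2.19], [0, 2.66], [-1.06, 4.2], [0.31, 2.87], [-3.08, 3.08]. Speed limits (rad/s): [1.89, 1.89, 2.39, 3.14, 3.14, 3.14].

### API

Orientations are given as a rotation vector (axis times angle).
In Python, from rig import sense, camera, camera_params, finish_job gives the robot as it stands.
- The arm moves only by the tool send_rows, never from a script. Its argument "targets" is a list of rows, each an object with "delta_pos": the shift along the world's x, y, z in mm, a list of three; "delta_rot": the turn, a rotation vector about the world's x, y, z in degrees, a list of three; "hand": the finger opening in mm, from 0 to 91.2. A call has exactly 5 rows; each row is the pose to reach, as a shift and turn from the pose commanded when the call began; what a row does not reach only later rows make up. A row lasts 1/8 s, in which the tool goes at most 62.5 mm and 10.7 degrees, less where a joint would pass 70% of its speed; a pose out of reach is approached as far as the arm can. A call with a gripper value outside its range is refused whole. The fingers move at their own pace and stop on an object; "force" is the grip in N (left out, the last holds). Time passes only in rows, so rows that repeat a pose let the fingers close, or fill a call up. It gives the time, the measured TCP pose, the force, the opening and the grip force at its end, in the units of the state.
- sense(): the state, without advancing time (a new reading comes with each control period).
- camera(name): name is "side" or "top"; returns the picture (420x560x3 uint8, red, green, blue); there is no depth.
- camera_params(name): a dict with "fx", "fy", "cx", "cy" (pixels), "extrinsics" (4x4, takes a point from world to camera coordinates). Camera axes: x right, y up, looking along -z (the intrinsics and any distortion apply to the point x, -y, -z); pixel columns grow to the right and rows downward; lengths in m; the calibration is good to about 2 mm. A picture is of the moment at which its call begins. camera_params takes no time and is no camera call.
- finish_job(): hands the job in; it is judged then, once.
The state is a dict: "clock": time; "q": joint angles; "qd": joint speeds; "effort": joint torques, N m; "eef_pos": TCP position; "tcp_rot": TCP orientation; "force": force on the tool from outside, world axes, zero at the start; "torque": the same for the moment, N m; "opening": finger opening in m; "finger_force": force on a finger pad.
Only numpy, scipy, OpenCV 4.12 (cv2) and the standard library are available. Lean on these libraries where they do the work, as an engineer would, in place of code of your own. Each camera call takes 0.05 s, during which the arm holds its last target. There are 200 camera calls.

## Working session

There is one attempt and no reset: what is moved stays moved. The work goes in short steps, Python scripts to look and compute and a tool call to move; the robot and the scene stay as the last step left them, time stands still between calls to the robot, and variables do not carry over. Pictures are saved under pics/ and viewed, at most 14 in all, crops included, and the job is handed in when it is done.

Besides the shell and the picture viewer there is one more tool, called after "Call:" as name(argument=value, ...), one argument or row to a line, values as JSON. send_rows: Moves the arm, as the interface text tells. Its arguments: {"type":"object","properties":{"targets":{"type":"array","items":{"type":"object","properties":{"delta_pos":{"type":"array","items":{"type":"number"}},"delta_rot":{"type":"array","items":{"type":"number"}},"hand":{"type":"number"}}}},"force":{"type":"number"}},"required":["targets"]}

```bash
mkdir -p pics
python3 - <<'E'
from rig import *
import cv2
for n in("top","side"):
    cv2.imwrite(f"pics/{n}0.png",cv2.cvtColor(camera(n),cv2.COLOR_RGB2BGR)); print(camera_params(n))
print(sense())
E
```

```text
{'fx': 452.9018120614968, 'fy': 452.9018120614968, 'cx': 277.0584093917289, 'cy': 213.62914589307235, 'extrinsics': array([[ 0.02656195, -0.99959091, -0.0106059 ,  0.07916854],
       [ 0.99425599,  0.02531682,  0.10399076, -0.48528393],
       [-0.10367971, -0.01330717,  0.99452171, -1.33679624],
       [ 0.        ,  0.        ,  0.        ,  1.        ]])}
{'fx': 392.7174609777668, 'fy': 392.7174609777668, 'cx': 283.3760292182526, 'cy': 205.61789581073157, 'extrinsics': array([[-0.9905905 , -0.13682572, -0.00303138,  0.48143093],
       [ 0.07225556, -0.54167003,  0.83747998, -0.04231641],
       [-0.1162308 ,  0.82938067,  0.5464596 , -0.92768623],
       [ 0.        ,  0.        ,  0.        ,  1.        ]])}
{'clock': 0.1, 'q': array([-1.29333482e+00,  3.79351803e-01,  1.73472002e+00, -1.44811261e-05,
        1.02850344e+00, -3.33235144e-02]), 'qd': array([-0.00019258, -0.00173717, -0.0024602 , -0.00079543,  0.00038811,
        0.00101192]), 'effort': array([ 1.06013362e-03, -7.65032387e+01, -4.35292876e+01,  6.52639079e-02,
        3.97630082e-02, -5.20634330e-06]), 'eef_pos': array([ 0.21394958, -0.66615476,  0.23835803]), 'tcp_rot': array([-3.10277528e+00, -4.86078561e-01,  2.07211232e-04]), 'force': array([ 0.40418408, -0.15687102, -0.44727181]), 'torque': array([-0.00633693,  0.04057823,  0.06340779]), 'finger_force': 0.0, 'opening': 0.0912546202863772}
```

View pics/top0.png

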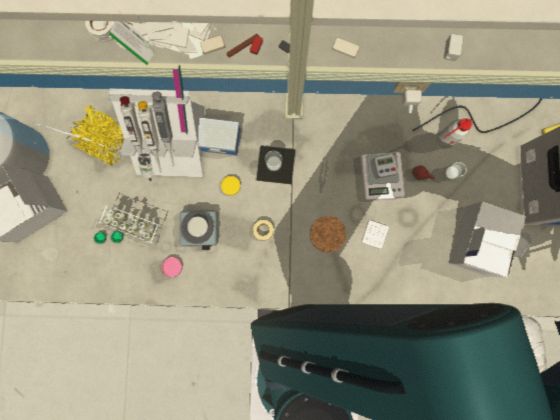

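View pics/side0.png

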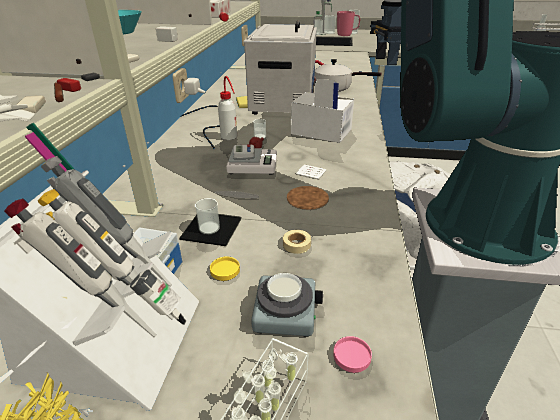

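The top view shows the beaker on the mat (275,163), the dish on the stirrer (198,228) and the timer on the balance (384,165). The empty cork is at (328,234), the tape at (263,229), the forceps at (323,176) and the card at (375,234). A vertical post stands near (297,115). The side view agrees.

```bash
cat > h.py <<'E'
import numpy as np, cv2
from rig import *
def ray(n,u,v,z):
    p=camera_params(n);E=p["extrinsics"];R,t=E[:3,:3],E[:3,3]
    d=R.T@np.array([(u-p["cx"])/p["fx"],-(v-p["cy"])/p["fy"],-1]);c=-R.T@t
    return c+d*(z-c[2])/d[2]
def proj(n,P):
    p=camera_params(n);E=p["extrinsics"];q=E[:3,:3]@np.array(P)+E[:3,3]
    return p["cx"]+p["fx"]*q[0]/-q[2],p["cy"]-p["fy"]*q[1]/-q[2]
def shot(n,f):
    im=cv2.cvtColor(camera(n),cv2.COLOR_RGB2BGR);cv2.imwrite(f"pics/{f}.png",im);return im
def crop(im,u0,v0,u1,v1,k,f):
    cv2.imwrite(f"pics/{f}.png",cv2.resize(im[v0:v1,u0:u1],None,fx=k,fy=k,interpolation=cv2.INTER_CUBIC))
E
python3 - <<'E'
from h import *
im=cv2.imread("pics/top0.png");crop(im,165,130,415,270,3.2,"c0")
s=cv2.imread("pics/side0.png");crop(s,180,130,350,340,2.8,"c1")
p=camera_params("top");E=p["extrinsics"];print("cam",-E[:3,:3].T@E[:3,3])
for nm,u,v,z in[("beaker",275,163,.004),("petri",198,228,.064),("timer",384,165,.056),("cork",328,234,.005),("tape",263,229,.019),("card",375,234,.004),("forc",323,176,.01),("post",297,115,0),("post",297,115,.3)]: print(nm,ray("top",u,v,z).round(3))
E
```

```text
cam [0.34179495 0.07363302 1.38077758]
beaker [0.643 0.103 0.004]
petri [0.431 0.321 0.064]
timer [ 0.633 -0.222  0.056]
cork [ 0.427 -0.064  0.005]
tape [0.436 0.133 0.019]
card [ 0.431 -0.207  0.004]
forc [ 0.604 -0.046  0.01 ]
post [0.798 0.038 0.   ]
post [0.699 0.046 0.3  ]
```

View pics/c0.png

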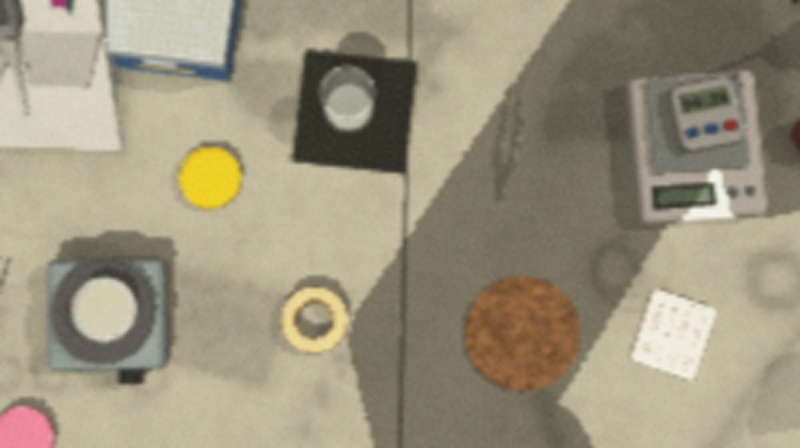

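View pics/c1.png

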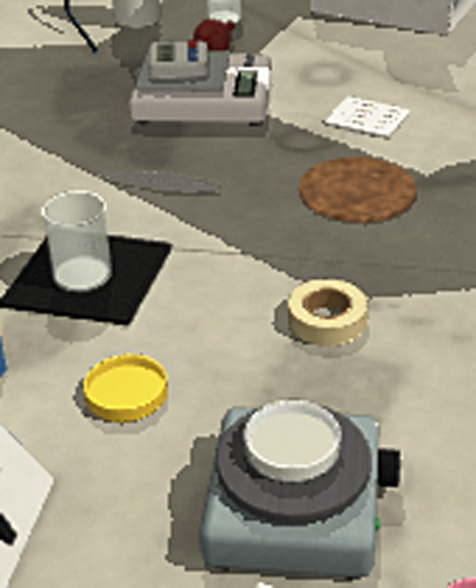

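The crops confirm the layout. The mat is turned about 6° and the timer a few degrees. Next I'll measure the positions with masks.

```bash
python3 - <<'E'
from h import *
im=cv2.imread("pics/top0.png");b,g,r=[im[:,:,i].astype(int) for i in range(3)];V=im.max(2).astype(int)
hsv=cv2.cvtColor(im,cv2.COLOR_BGR2HSV)
def comp(m,roi,nm,z):
    u0,v0,u1,v1=roi;M=np.zeros(m.shape,np.uint8);M[v0:v1,u0:u1]=m[v0:v1,u0:u1]
    c=max(cv2.findContours(M,cv2.RETR_EXTERNAL,cv2.CHAIN_APPROX_NONE)[0],key=cv2.contourArea)
    hull=cv2.convexHull(c)[:,0]
    P=np.array([ray("top",u,v,z)[:2] for u,v in hull],np.float32)
    rc=cv2.minAreaRect(P);ci=cv2.minEnclosingCircle(P);print(nm,"rect",np.round(rc[0],4),np.round(rc[1],3),round(rc[2],1),"circ",np.round(ci[0],4),round(ci[1],4))
comp(V<60,(250,140,300,190),"mat",.006)
comp((V<100)&(abs(r-b)<15),(178,205,218,252),"plate",.05)
comp(V>165,(182,212,214,244),"dish",.064)
comp((hsv[...,1]>120)&(r>90),(305,210,350,255),"cork",.005)
# stirrer box
comp((g-r>8),(175,205,222,255),"box",.04)
for roi,nm,k in[((364,148,408,202),"bal",12),((255,148,296,186),"bk",12)]:
    crop(im,*roi,k,nm)
for u,v in[(145,213),(160,213),(130,213)]: print("post side",ray("side",u,v,0).round(3))
E
python3 -c "
import cv2,numpy as np
a=cv2.imread('pics/bal.png')[:450];b=cv2.imread('pics/bk.png');
c=np.zeros((460,b.shape[1]+528,3),np.uint8);c[:450,:528]=cv2.resize(a,(528,450)) if a.shape[0]!=450 else a;c[:b.shape[0],528:]=b[:460]
print(c.shape);cv2.imwrite('pics/c2.png',cv2.resize(c,None,fx=.78,fy=.78))"
```

```text
mat rect [0.6382 0.1013] [0.103 0.104] 85.1 circ [0.6377 0.1011] 0.0711
plate rect [0.438  0.3267] [0.095 0.095] 1.5 circ [0.4394 0.3267] 0.0513
dish rect [0.4355 0.324 ] [0.056 0.053] 2.5 circ [0.4361 0.324 ] 0.0288
cork rect [ 0.4287 -0.0642] [0.106 0.103] 1.1 circ [ 0.4282 -0.0641] 0.0539
box rect [0.4029 0.2805] [0.024 0.052] 54.5 circ [0.4098 0.2901] 0.0263
post side [0.822 0.065 0.   ]
post side [0.785 0.06  0.   ]
post side [0.859 0.07  0.   ]
(460, 1020, 3)
```

View pics/c2.png

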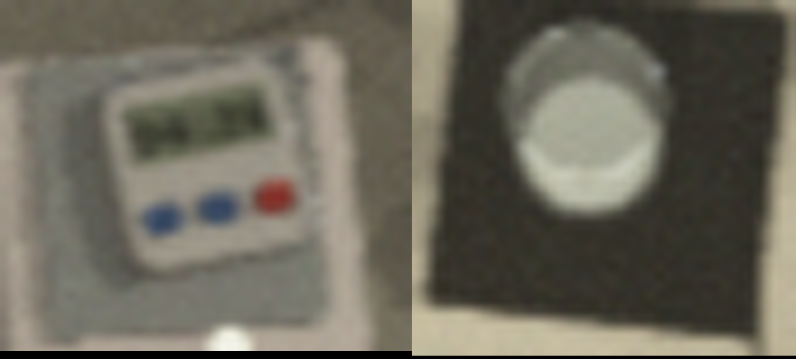

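Left panel: the timer's top centre is at crop (209,168), turned about 9.5° in the image, and the pan's centre is at (176,192). Right panel: the beaker's base is at crop (592,138) and its rim at (587,100). I'll convert these.

Run:
```python
from h import *
k=9.36
L=lambda x,y,z:ray("top",364+x/k-.46,148+y/k-.46,z)
R=lambda x,y,z:ray("top",255+(x-412)/k-.46,148+y/k-.46,z)
print("timer",L(209,168,.056),"pan",L(176,192,.038))
for c in[(28,62),(300,45),(328,322),(48,340)]: print(L(*c,.038)[:2])
print("timer c")
for c in[(110,92),(275,65),(305,240),(150,270)]: print(L(*c,.055)[:2])
print("base",R(592,140,.005),"rim",R(587,100,.072))
# side cross-check: refine centres by side view
for n,P in dict(dish=(.436,.324,.064),plate=(.4385,.3267,.05),timer=(*L(209,168,.056)[:2],.056),beakerrim=(*R(587,100,.072)[:2],.072),mat=(.638,.101,.006),cork=(.4285,-.064,.005)).items():
    u,v=proj("side",P);print(n,round(u,1),round(v,1),"crop",round((u-180)*2.8),round((v-130)*2.8))
```

```text
timer [ 0.6316612 -0.2275349  0.056    ] pan [ 0.62750575 -0.22107398  0.038     ]
[ 0.6689248  -0.17340771]
[ 0.67660994 -0.26079431]
[ 0.58641602 -0.26967326]
[ 0.57837292 -0.18034301]
timer c
[ 0.65568555 -0.1963422 ]
[ 0.66569376 -0.24863234]
[ 0.60943835 -0.25810224]
[ 0.5986031 -0.2091999]
base [0.64382458 0.1064229  0.005     ] rim [0.64187211 0.10674788 0.072     ]
dish 286.3 282.9 crop 298 428
plate 284.6 289.7 crop 293 447
timer 245.0 146.8 crop 182 47
beakerrim 207.4 202.7 crop 77 204
mat 212.8 225.3 crop 92 267
cork 308.5 195.1 crop 360 182
```

Call:
send_rows(
  targets=[
    {"delta_pos":[0,0,62],"delta_rot":[0,0,-9],"hand":80},
    {"delta_pos":[40,45,70],"delta_rot":[0,0,-17.8],"hand":80},
    {"delta_pos":[80,90,70],"delta_rot":[0,0,-17.8],"hand":80},
    {"delta_pos":[120,135,70],"delta_rot":[0,0,-17.8],"hand":80},
    {"delta_pos":[160,180,70],"delta_rot":[0,0,-17.8],"hand":80},
  ],
)

```text
clock: 0.72
eef_pos: [0.375, -0.4848, 0.3088]
tcp_rot: [-3.141, 0.0, 0.0]
force: [1.6, -0.5, -0.5]
opening: 0.0805
finger_force: 0.0
```

Call:
send_rows(
  targets=[
    {"delta_pos":[40,45,0],"hand":80},
    {"delta_pos":[80,90,0],"hand":80},
    {"delta_pos":[120,135,0],"hand":80},
    {"delta_pos":[160,180,0],"hand":80},
    {"delta_pos":[190,230,0],"hand":80},
  ],
)

```text
invalid input
```

Call:
send_rows(
  targets=[
    {"delta_pos":[5,60,0],"hand":80},
    {"delta_pos":[5,120,0],"hand":80},
    {"delta_pos":[0,180,0],"hand":80},
    {"delta_pos":[-5,240,0],"hand":80},
    {"delta_pos":[-15,300,0],"hand":80},
  ],
)

```text
invalid input
```

Call:
send_rows(
  targets=[
    {"delta_pos":[-15,60,0],"hand":80},
    {"delta_pos":[-30,120,0],"hand":80},
    {"delta_pos":[-50,180,0],"hand":80},
    {"delta_pos":[-80,230,-30],"hand":80},
    {"delta_pos":[-112,280,-60],"hand":80},
  ],
)

```text
invalid input
```

Call:
send_rows(
  targets=[
    {"delta_pos":[40,45,0],"delta_rot":[0,0,0],"hand":80},
    {"delta_pos":[80,90,0],"delta_rot":[0,0,0],"hand":80},
    {"delta_pos":[120,135,0],"delta_rot":[0,0,0],"hand":80},
    {"delta_pos":[160,180,0],"delta_rot":[0,0,0],"hand":80},
    {"delta_pos":[190,230,0],"delta_rot":[0,0,0],"hand":80},
  ],
)

```text
clock: 1.35
eef_pos: [0.5652, -0.2548, 0.3087]
tcp_rot: [-3.142, -0.0, 0.0]
force: [0.9, -1.1, 0.3]
opening: 0.0799
finger_force: 0.0
```

Call:
send_rows(
  targets=[
    {"delta_pos":[5,60,0],"delta_rot":[0,0,0],"hand":80},
    {"delta_pos":[5,120,0],"delta_rot":[0,0,0],"hand":80},
    {"delta_pos":[0,180,0],"delta_rot":[0,0,0],"hand":80},
    {"delta_pos":[-5,240,0],"delta_rot":[0,0,0],"hand":80},
    {"delta_pos":[-15,300,0],"delta_rot":[0,0,0],"hand":80},
  ],
)

```text
clock: 1.98
eef_pos: [0.5486, 0.0454, 0.3089]
tcp_rot: [-3.142, 0.0, -0.0]
force: [1.2, -0.1, -0.0]
opening: 0.0801
finger_force: 0.0
```

Call:
send_rows(
  targets=[
    {"delta_pos":[-15,60,0],"delta_rot":[0,0,0],"hand":80},
    {"delta_pos":[-30,120,0],"delta_rot":[0,0,0],"hand":80},
    {"delta_pos":[-50,180,0],"delta_rot":[0,0,0],"hand":80},
    {"delta_pos":[-80,230,-30],"delta_rot":[0,0,0],"hand":80},
    {"delta_pos":[-112,280,-60],"delta_rot":[0,0,0],"hand":80},
  ],
)

```text
clock: 2.6
eef_pos: [0.4397, 0.3193, 0.2519]
tcp_rot: [-3.141, -0.0, -0.001]
force: [0.7, 0.2, 0.1]
opening: 0.08
finger_force: 0.0
```

Call:
send_rows(
  targets=[
    {"delta_pos":[0,1,-50],"delta_rot":[0,0,0],"hand":80},
    {"delta_pos":[0,1,-100],"delta_rot":[0,0,0],"hand":80},
    {"delta_pos":[0,1,-130],"delta_rot":[0,0,0],"hand":80},
    {"delta_pos":[0,1,-148],"delta_rot":[0,0,0],"hand":80},
    {"delta_pos":[0,1,-148],"delta_rot":[0,0,0],"hand":80},
  ],
)

```text
clock: 3.22
eef_pos: [0.4404, 0.3184, 0.1037]
tcp_rot: [3.141, 0.0, -0.002]
force: [-0.4, 0.6, 1.4]
opening: 0.0799
finger_force: 0.0
```

Run:
```python
from h import *
print(sense()["eef_pos"]);im=shot("side","s1");crop(im,180,180,380,330,3.5,"s1c")
```

```text
[0.44042711 0.31842347 0.10374813]
```

View pics/s1c.png

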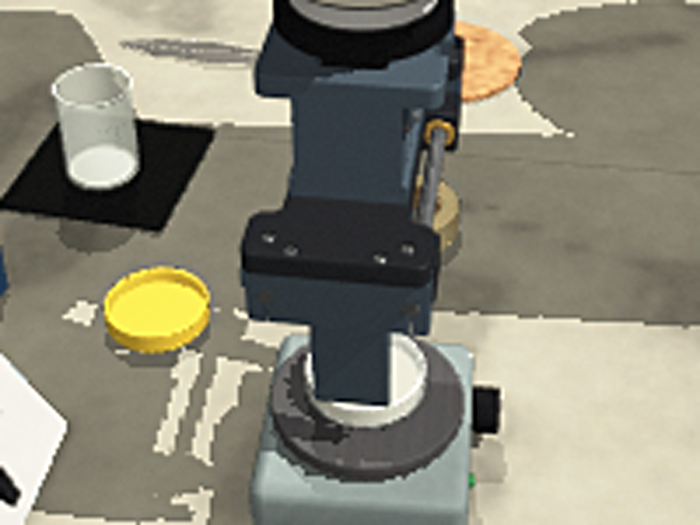

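Run:
```python
from h import *
for P in[(.4404,.3184+.042,.079),(.4404,.3184+.053,.079),(.437,.325,.064),(.4385,.3267,.05)]:
    u,v=proj("side",P);print((u-180)*3.5,(v-180)*3.5)
for u in(303,428): print(ray("side",180+u/3.5,180+370/3.5,.064))
```

```text
352.369314819172 390.8831920078784
348.9360917487886 408.3093923864925
369.73028562466345 361.28820104847955
366.2696515561516 384.0552444498047
[0.46840515 0.33524905 0.064     ]
[0.40811435 0.32710981 0.064     ]
```

The fingers straddle the dish and the calibration matches: dish centre x ≈ 0.438, rim edges at crop u = 303 and 428. I'll lower and grip.

Call:
send_rows(
  targets=[
    {"delta_pos":[-2,6,0],"delta_rot":[0,0,0],"hand":80},
    {"delta_pos":[-2,6,-12],"delta_rot":[0,0,0],"hand":80},
    {"delta_pos":[-2,6,-22],"delta_rot":[0,0,0],"hand":80},
    {"delta_pos":[-2,6,-22],"delta_rot":[0,0,0],"hand":80},
    {"delta_pos":[-2,6,-22],"delta_rot":[0,0,0],"hand":80},
  ],
  force=10,
)

```text
clock: 3.9
eef_pos: [0.4388, 0.3247, 0.0823]
tcp_rot: [3.141, 0.0, -0.0]
force: [-0.3, -0.4, -0.4]
opening: 0.0803
finger_force: 0.0
```

Call:
send_rows(
  targets=[
    {"delta_pos":[0,0,-3],"delta_rot":[0,0,0],"hand":65},
    {"delta_pos":[0,0,-3],"delta_rot":[0,0,0],"hand":55},
    {"delta_pos":[0,0,-3],"delta_rot":[0,0,0],"hand":50},
    {"delta_pos":[0,0,-3],"delta_rot":[0,0,0],"hand":50},
    {"delta_pos":[0,0,-3],"delta_rot":[0,0,0],"hand":50},
  ],
  force=12,
)

```text
clock: 4.53
eef_pos: [0.4388, 0.3247, 0.0795]
tcp_rot: [-3.142, -0.0, -0.0]
force: [0.1, 0.4, -0.6]
opening: 0.0591
finger_force: 12.0
```

Call:
send_rows(
  targets=[
    {"delta_pos":[0,0,20],"delta_rot":[0,0,0],"hand":50},
    {"delta_pos":[0,0,50],"delta_rot":[0,0,0],"hand":50},
    {"delta_pos":[10,-20,80],"delta_rot":[0,0,0],"hand":50},
    {"delta_pos":[25,-60,85],"delta_rot":[0,0,0],"hand":50},
    {"delta_pos":[40,-100,85],"delta_rot":[0,0,0],"hand":50},
  ],
)

```text
clock: 5.15
eef_pos: [0.4797, 0.224, 0.1666]
tcp_rot: [-3.141, -0.001, -0.004]
force: [1.0, -0.1, -0.1]
opening: 0.0592
finger_force: 12.0
```

Call:
send_rows(
  targets=[
    {"delta_pos":[10,-45,0],"delta_rot":[0,0,0],"hand":50},
    {"delta_pos":[20,-90,0],"delta_rot":[0,0,0],"hand":50},
    {"delta_pos":[20,-135,0],"delta_rot":[0,0,0],"hand":50},
    {"delta_pos":[10,-180,0],"delta_rot":[0,0,0],"hand":50},
    {"delta_pos":[0,-225,0],"delta_rot":[0,0,0],"hand":50},
  ],
)

```text
clock: 5.78
eef_pos: [0.4787, -0.0017, 0.1658]
tcp_rot: [3.141, 0.0, 0.002]
force: [0.4, -0.3, 0.4]
opening: 0.0593
finger_force: 12.0
```

Call:
send_rows(
  targets=[
    {"delta_pos":[-15,-40,0],"delta_rot":[0,0,0],"hand":50},
    {"delta_pos":[-31,-62,-30],"delta_rot":[0,0,0],"hand":50},
    {"delta_pos":[-31,-62,-80],"delta_rot":[0,0,0],"hand":50},
    {"delta_pos":[-31,-62,-115],"delta_rot":[0,0,0],"hand":50},
    {"delta_pos":[-31,-62,-115],"delta_rot":[0,0,0],"hand":50},
  ],
)

```text
clock: 6.4
eef_pos: [0.4467, -0.0622, 0.0487]
tcp_rot: [-3.141, 0.0, 0.005]
force: [0.1, -1.3, -0.1]
opening: 0.0589
finger_force: 12.0
```

Call:
send_rows(
  targets=[
    {"delta_pos":[0,0,-10],"delta_rot":[0,0,0],"hand":50},
    {"delta_pos":[0,0,-14],"delta_rot":[0,0,0],"hand":50},
    {"delta_pos":[0,0,-14],"delta_rot":[0,0,0],"hand":50},
    {"delta_pos":[0,0,-14],"delta_rot":[0,0,0],"hand":50},
    {"delta_pos":[0,0,-14],"delta_rot":[0,0,0],"hand":64},
  ],
)

```text
clock: 7.02
eef_pos: [0.448, -0.0623, 0.0357]
tcp_rot: [3.142, 0.0, 0.001]
force: [0.0, -0.1, -0.9]
opening: 0.0636
finger_force: 0.0
```

Call:
send_rows(
  targets=[
    {"delta_pos":[0,0,2],"delta_rot":[0,0,0],"hand":80},
    {"delta_pos":[0,0,40],"delta_rot":[0,0,0],"hand":80},
    {"delta_pos":[0,0,90],"delta_rot":[0,0,0],"hand":80},
    {"delta_pos":[30,25,125],"delta_rot":[0,0,0],"hand":80},
    {"delta_pos":[70,65,125],"delta_rot":[0,0,0],"hand":80},
  ],
)

```text
clock: 7.65
eef_pos: [0.52, 0.0029, 0.1638]
tcp_rot: [3.141, -0.003, 0.008]
force: [1.0, 0.0, -1.0]
opening: 0.0796
finger_force: 0.0
```

Call:
send_rows(
  targets=[
    {"delta_pos":[40,35,0],"delta_rot":[0,0,0],"hand":80},
    {"delta_pos":[80,70,0],"delta_rot":[0,0,0],"hand":80},
    {"delta_pos":[126,104,0],"delta_rot":[0,0,0],"hand":80},
    {"delta_pos":[126,104,0],"delta_rot":[0,0,0],"hand":80},
    {"delta_pos":[126,104,-20],"delta_rot":[0,0,0],"hand":80},
  ],
)

```text
clock: 8.28
eef_pos: [0.6439, 0.1066, 0.1406]
tcp_rot: [-3.141, -0.001, -0.002]
force: [-0.1, 0.5, -0.5]
opening: 0.08
finger_force: 0.0
```

Run:
```python
from h import *
s=sense();e=s["eef_pos"];print(e);a=shot("side","s2");t=shot("top","t2")
A=cv2.resize(a[140:290,150:400],None,fx=3.2,fy=3.2)
cv2.imwrite("pics/s2c.png",A)
for P in[(.6435,.1065,.072),(e[0],e[1]+.044,e[2]-.025),(.448,-.062,.019)]:
    u,v=proj("side",P);print((u-150)*3.2,(v-140)*3.2)
```

```text
[0.64391599 0.10664437 0.14057574]
181.43592854382806 200.2220746762756
153.08625007714974 180.03781138929062
483.5222170351508 161.28783151007985
```

View pics/s2c.png

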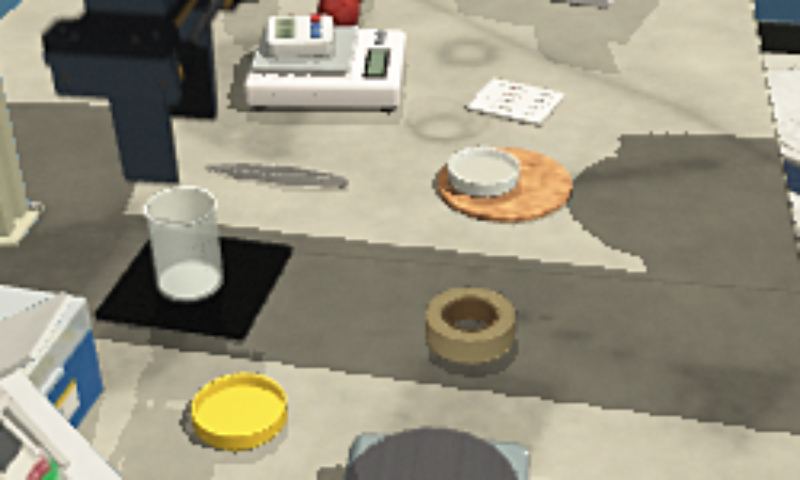

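The dish stands on the cork at (483,163). The beaker's rim is at (181,207), under the jaws within a few mm. I'll descend.

Call:
send_rows(
  targets=[
    {"delta_pos":[0,2,-20],"delta_rot":[0,0,0],"hand":80},
    {"delta_pos":[0,2,-50],"delta_rot":[0,0,0],"hand":80},
    {"delta_pos":[0,2,-80],"delta_rot":[0,0,0],"hand":80},
    {"delta_pos":[0,2,-94],"delta_rot":[0,0,0],"hand":80},
    {"delta_pos":[0,2,-94],"delta_rot":[0,0,0],"hand":70},
  ],
)

```text
clock: 9.0
eef_pos: [0.6431, 0.1084, 0.0454]
tcp_rot: [3.141, -0.0, -0.003]
force: [0.1, 0.2, 0.4]
opening: 0.0728
finger_force: 0.0
```

Call:
send_rows(
  targets=[
    {"delta_pos":[0,0,0],"delta_rot":[0,0,0],"hand":62},
    {"delta_pos":[0,0,0],"delta_rot":[0,0,0],"hand":57},
    {"delta_pos":[0,0,0],"delta_rot":[0,0,0],"hand":53},
    {"delta_pos":[0,0,0],"delta_rot":[0,0,0],"hand":45},
    {"delta_pos":[0,0,0],"delta_rot":[0,0,0],"hand":45},
  ],
  force=10,
)

```text
clock: 9.62
eef_pos: [0.6441, 0.1087, 0.0468]
tcp_rot: [-3.142, -0.0, -0.001]
force: [-0.3, -1.3, 4.3]
opening: 0.0485
finger_force: 10.0
```

Call:
send_rows(
  targets=[
    {"delta_pos":[0,0,10],"delta_rot":[0,0,0],"hand":45},
    {"delta_pos":[0,0,35],"delta_rot":[0,0,0],"hand":45},
    {"delta_pos":[0,0,70],"delta_rot":[0,0,0],"hand":45},
    {"delta_pos":[0,0,105],"delta_rot":[0,0,0],"hand":45},
    {"delta_pos":[-20,15,120],"delta_rot":[0,0,0],"hand":45},
  ],
)

```text
clock: 10.25
eef_pos: [0.6252, 0.1235, 0.1692]
tcp_rot: [-3.141, 0.002, -0.005]
force: [-0.5, -0.5, -0.4]
opening: 0.0484
finger_force: 10.0
```

Call:
send_rows(
  targets=[
    {"delta_pos":[-35,35,0],"delta_rot":[0,0,0],"hand":45},
    {"delta_pos":[-70,75,0],"delta_rot":[0,0,0],"hand":45},
    {"delta_pos":[-105,115,0],"delta_rot":[0,0,0],"hand":45},
    {"delta_pos":[-145,160,0],"delta_rot":[0,0,0],"hand":45},
    {"delta_pos":[-175,195,0],"delta_rot":[0,0,0],"hand":45},
  ],
)

```text
clock: 10.88
eef_pos: [0.4471, 0.32, 0.167]
tcp_rot: [-3.141, -0.001, -0.0]
force: [0.4, -0.2, 0.1]
opening: 0.0487
finger_force: 10.0
```

Call:
send_rows(
  targets=[
    {"delta_pos":[-9,5,0],"delta_rot":[0,0,0],"hand":45},
    {"delta_pos":[-9,7,-20],"delta_rot":[0,0,0],"hand":45},
    {"delta_pos":[-9,7,-45],"delta_rot":[0,0,0],"hand":45},
    {"delta_pos":[-9,7,-60],"delta_rot":[0,0,0],"hand":45},
    {"delta_pos":[-9,7,-60],"delta_rot":[0,0,0],"hand":45},
  ],
)

```text
clock: 11.5
eef_pos: [0.4396, 0.3251, 0.1057]
tcp_rot: [3.141, -0.001, -0.002]
force: [-0.7, 0.2, -0.3]
opening: 0.0488
finger_force: 10.0
```

Run:
```python
from h import *
s=sense();e=s["eef_pos"];print(e);a=shot("side","s3");t=shot("top","t3")
cv2.imwrite("pics/s3c.png",cv2.resize(a[180:330,150:400],None,fx=3.2,fy=3.2))
```

```text
[0.43958946 0.32506265 0.10574142]
```

View pics/s3c.png

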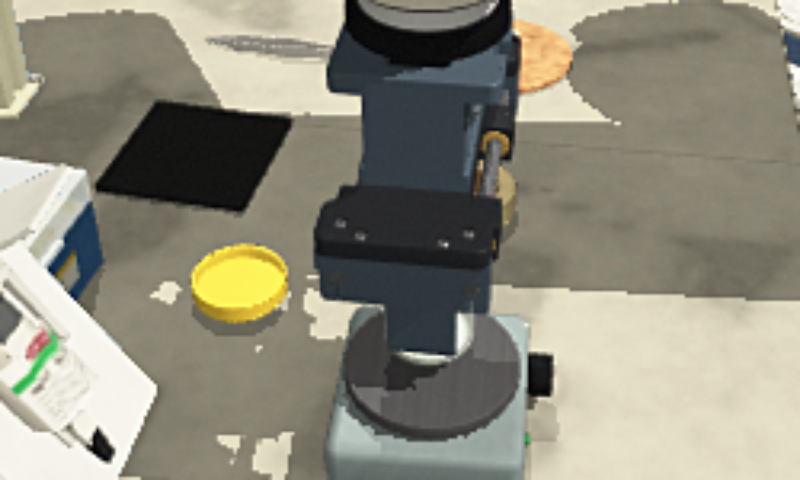

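The beaker hangs centred over the plate, its base near (432,350). I'll lower it and let go.

Call:
send_rows(
  targets=[
    {"delta_pos":[-1,2,-6],"delta_rot":[0,0,0],"hand":45},
    {"delta_pos":[-1,2,-10],"delta_rot":[0,0,0],"hand":45},
    {"delta_pos":[-1,2,-13],"delta_rot":[0,0,0],"hand":45},
    {"delta_pos":[-1,2,-13],"delta_rot":[0,0,0],"hand":45},
    {"delta_pos":[-1,2,-13],"delta_rot":[0,0,0],"hand":45},
  ],
)

```text
clock: 12.22
eef_pos: [0.4388, 0.3277, 0.0935]
tcp_rot: [-3.142, -0.0, -0.0]
force: [0.9, -0.1, -1.0]
opening: 0.0483
finger_force: 10.0
```

Call:
send_rows(
  targets=[
    {"delta_pos":[0,0,-1],"delta_rot":[0,0,0],"hand":45},
    {"delta_pos":[0,0,-1],"delta_rot":[0,0,0],"hand":52},
    {"delta_pos":[0,0,-1],"delta_rot":[0,0,0],"hand":56},
    {"delta_pos":[0,0,-1],"delta_rot":[0,0,0],"hand":66},
    {"delta_pos":[0,0,-1],"delta_rot":[0,0,0],"hand":80},
  ],
)

```text
clock: 12.85
eef_pos: [0.4388, 0.3277, 0.0924]
tcp_rot: [-3.142, -0.0, 0.0]
force: [-0.2, -0.6, -0.3]
opening: 0.0734
finger_force: 0.0
```

Call:
send_rows(
  targets=[
    {"delta_pos":[0,0,20],"delta_rot":[0,0,0],"hand":82},
    {"delta_pos":[0,0,60],"delta_rot":[0,0,0],"hand":82},
    {"delta_pos":[0,0,105],"delta_rot":[0,0,0],"hand":82},
    {"delta_pos":[20,-25,130],"delta_rot":[0,0,0],"hand":82},
    {"delta_pos":[50,-75,130],"delta_rot":[0,0,0],"hand":82},
  ],
)

```text
clock: 13.48
eef_pos: [0.4902, 0.2533, 0.2264]
tcp_rot: [-3.139, -0.004, -0.008]
force: [-0.4, -0.4, -0.6]
opening: 0.0822
finger_force: 0.0
```

Call:
send_rows(
  targets=[
    {"delta_pos":[15,-55,0],"delta_rot":[0,0,2],"hand":82},
    {"delta_pos":[35,-110,0],"delta_rot":[0,0,4],"hand":82},
    {"delta_pos":[55,-165,0],"delta_rot":[0,0,6],"hand":82},
    {"delta_pos":[75,-220,0],"delta_rot":[0,0,8],"hand":82},
    {"delta_pos":[95,-275,0],"delta_rot":[0,0,10],"hand":82},
  ],
)

```text
clock: 14.1
eef_pos: [0.5843, -0.0242, 0.2241]
tcp_rot: [3.129, 0.276, 0.002]
force: [1.2, 0.4, 0.1]
opening: 0.0821
finger_force: 0.0
```

Run:
```python
from h import *
s=sense();print(s["eef_pos"]);a=shot("side","s4");t=shot("top","t4")
cv2.imwrite("pics/s4c.png",cv2.resize(np.vstack([a[130:330,180:400],t[130:260,165:385]]),None,fx=1.8,fy=1.8))
```

```text
[ 0.58431971 -0.02424664  0.22410134]
```

View pics/s4c.png

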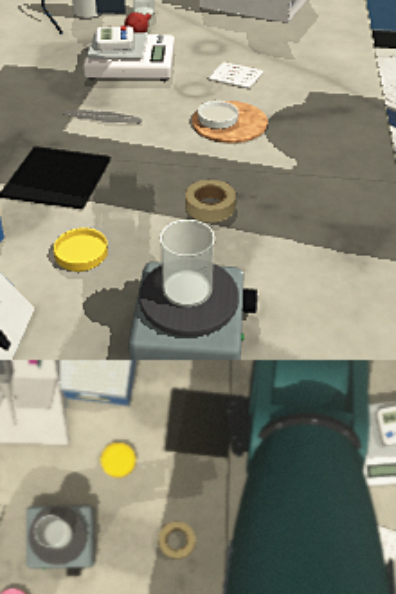

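The beaker stands upright on the stirrer plate, its base near (187,290) in the crop. I'll check the centring up close.

Run:
```python
from h import *
a=cv2.imread("pics/s4.png");t=cv2.imread("pics/t4.png")
A=a[245:325,250:322];T=t[205:245,176:226]
A=cv2.resize(A,(432,480));T=cv2.resize(T,(600,480))  # 6x,12x
cv2.imwrite("pics/z4.png",cv2.resize(np.hstack([A,T]),None,fx=.75,fy=.75))
k=4.5
for n,P in dict(plate=(.4385,.3267,.05),bk=(.4388,.3277,.052),rim=(.4388,.3277,.118)).items():
    u,v=proj("side",P);x,y=proj("top",P);print(n,(u-250)*k,(v-245)*k,"|",324+(x-176)*9,(y-205)*9)
```

```text
plate 155.91812342933775 201.2853142926061 | 513.1119447443093 186.9135825244283
bk 154.7878260184364 199.32994358821287 | 508.96989800377753 185.4496114009281
rim 154.49546040979422 68.417572492217 | 469.2535038170015 168.98304074233505
```

View pics/z4.png

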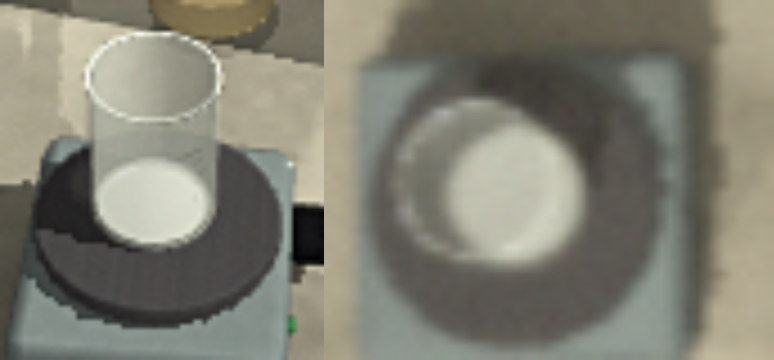

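Run:
```python
from h import *
k=4.5;th=np.linspace(0,6.28,90)
for nm,x,y,z,r in[("plate",.4385,.3267,.05,.048),("plate bot",.4385,.3267,.04,.048),("plate+8",.4385,.3347,.05,.048),("bk",.4388,.3277,.05,.025)]:
    q=np.array([proj("side",(x+r*np.cos(t),y+r*np.sin(t),z)) for t in th]);q=(q-[250,245])*k
    w=np.array([proj("top",(x+r*np.cos(t),y+r*np.sin(t),z)) for t in th]);w=(w-[176,205])*9+[324,0]
    print(nm,q.min(0).round(),q.max(0).round(),w.min(0).round(),w.max(0).round())
```

```text
plate [ 31. 116.] [281. 297.] [367.  42.] [659. 333.]
plate bot [ 32. 134.] [280. 316.] [374.  45.] [664. 335.]
plate+8 [ 27. 129.] [279. 315.] [343.  41.] [635. 333.]
bk [ 90. 157.] [220. 252.] [434. 110.] [586. 262.]
```

Run:
```python
from h import *
for n,f,roi in[("top","t4",(176,205,226,250)),("top","top0",(176,205,226,250)),("side","s4",(250,245,322,325)),("side","side0",(240,250,325,340))]:
    im=cv2.imread(f"pics/{f}.png");u0,v0,u1,v1=roi;c=im[v0:v1,u0:u1].astype(int)
    m=((c[...,0]-c[...,2])<8)&(c.max(2)<105)
    m=cv2.morphologyEx(m.astype(np.uint8),cv2.MORPH_OPEN,np.ones((3,3)))
    cn=max(cv2.findContours(m,0,1)[0],key=cv2.contourArea);x,y,w,h=cv2.boundingRect(cn)
    print(f,"bbox",x+u0,y+v0,x+w-1+u0,y+h-1+v0)
    if n=="side":
        ys,xs=np.nonzero(m); print("Lrun",ys[xs<=x+1].min()+v0,ys[xs<=x+1].max()+v0,"Rrun",[(ys[xs==q].min()+v0,ys[xs==q].max()+v0) for q in(x+w-1,x+w-2,x+w-3)])
    else: 
        for q in((.4385,.3267,.05),(.435,.326,.05)): print(np.round(proj("top",q),1),np.round(proj("side",q),1))
```

```text
t4 bbox 181 205 212 242
[197.  225.8] [284.6 289.7]
[197.2 227. ] [286.7 289.6]
top0 bbox 181 208 212 242
[197.  225.8] [284.6 289.7]
[197.2 227. ] [286.7 289.6]
s4 bbox 250 277 312 324
Lrun 286 324 Rrun [(np.int64(292), np.int64(297)), (np.int64(248), np.int64(301)), (np.int64(248), np.int64(304))]
side0 bbox 240 279 311 337
Lrun 317 327 Rrun [(np.int64(289), np.int64(301)), (np.int64(287), np.int64(333)), (np.int64(285), np.int64(334))]
```

The beaker sits within about 3 mm of the plate's middle. Next is the timer.

Call:
send_rows(
  targets=[
    {"delta_pos":[12,-55,0],"delta_rot":[0,0,0],"hand":84},
    {"delta_pos":[25,-110,0],"delta_rot":[0,0,0],"hand":84},
    {"delta_pos":[40,-165,0],"delta_rot":[0,0,0],"hand":84},
    {"delta_pos":[48,-203,-20],"delta_rot":[0,0,0],"hand":84},
    {"delta_pos":[48,-203,-60],"delta_rot":[0,0,0],"hand":84},
  ],
)

```text
clock: 14.82
eef_pos: [0.6334, -0.2278, 0.1646]
tcp_rot: [3.128, 0.27, 0.006]
force: [0.4, 0.6, -0.3]
opening: 0.0841
finger_force: 0.0
```

Call:
send_rows(
  targets=[
    {"delta_pos":[0,0,-40],"delta_rot":[0,0,0],"hand":84},
    {"delta_pos":[0,0,-70],"delta_rot":[0,0,0],"hand":84},
    {"delta_pos":[0,0,-74],"delta_rot":[0,0,0],"hand":84},
    {"delta_pos":[0,0,-74],"delta_rot":[0,0,0],"hand":84},
    {"delta_pos":[0,0,-74],"delta_rot":[0,0,0],"hand":84},
  ],
)

```text
clock: 15.45
eef_pos: [0.6327, -0.2254, 0.0903]
tcp_rot: [3.129, 0.274, 0.003]
force: [-0.0, -0.2, 0.4]
opening: 0.0841
finger_force: 0.0
```

Run:
```python
from h import *
s=sense();e=s["eef_pos"];print(e,s["tcp_rot"]);a=shot("side","s5")
cv2.imwrite("pics/s5c.png",cv2.resize(a[90:190,200:330],None,fx=5.5,fy=5.5))
for P in[(.632,-.2275,.056),(e[0],e[1]+.042,e[2]-.025),(e[0],e[1]-.042,e[2]-.025)]:
    u,v=proj("side",P);print((u-200)*5.5,(v-90)*5.5)
```

```text
[ 0.63266941 -0.22544173  0.09026147] [3.12862420e+00 2.74189855e-01 3.12365269e-03]
246.78170214009944 312.6630995756675
225.92818782751985 331.69092555011025
260.4857297354523 266.77045118047306
```

View pics/s5c.png

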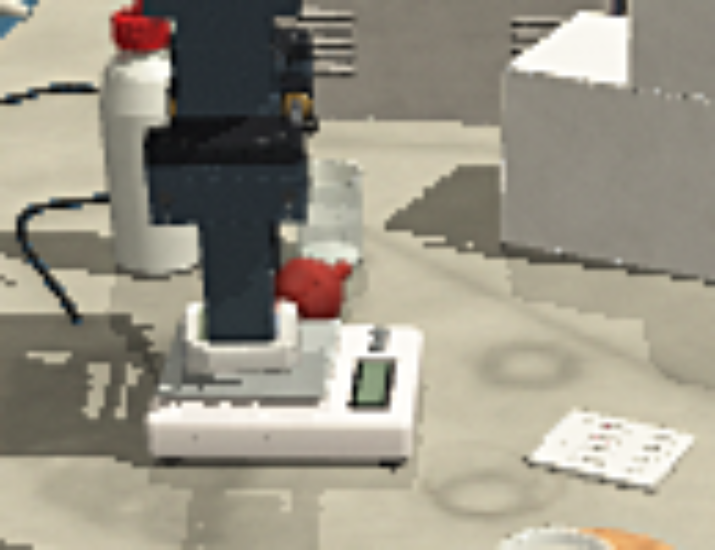

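The fingers are aligned with the timer: finger at crop u ≈ 240, timer spanning 185–298. I'll descend and grip.

Call:
send_rows(
  targets=[
    {"delta_pos":[0,-2,-8],"delta_rot":[0,0,0],"hand":84},
    {"delta_pos":[0,-2,-16],"delta_rot":[0,0,0],"hand":84},
    {"delta_pos":[0,-2,-23],"delta_rot":[0,0,0],"hand":84},
    {"delta_pos":[0,-2,-23],"delta_rot":[0,0,0],"hand":84},
    {"delta_pos":[0,-2,-23],"delta_rot":[0,0,0],"hand":74},
  ],
)

```text
clock: 16.12
eef_pos: [0.6318, -0.2273, 0.0654]
tcp_rot: [-3.13, -0.274, 0.0]
force: [0.8, -0.0, 0.2]
opening: 0.0766
finger_force: 0.0
```

Call:
send_rows(
  targets=[
    {"delta_pos":[0,0,0],"delta_rot":[0,0,0],"hand":68},
    {"delta_pos":[0,0,0],"delta_rot":[0,0,0],"hand":60},
    {"delta_pos":[0,0,0],"delta_rot":[0,0,0],"hand":55},
    {"delta_pos":[0,0,0],"delta_rot":[0,0,0],"hand":55},
    {"delta_pos":[0,0,0],"delta_rot":[0,0,0],"hand":55},
  ],
  force=15,
)

```text
clock: 16.75
eef_pos: [0.6319, -0.2274, 0.0656]
tcp_rot: [3.13, 0.274, 0.0]
force: [-0.6, -0.2, 3.3]
opening: 0.0625
finger_force: 14.7
```

Call:
send_rows(
  targets=[
    {"delta_pos":[0,0,10],"delta_rot":[0,0,0],"hand":55},
    {"delta_pos":[0,0,40],"delta_rot":[0,0,0],"hand":55},
    {"delta_pos":[0,10,75],"delta_rot":[0,0,0],"hand":55},
    {"delta_pos":[-5,45,95],"delta_rot":[0,0,-3],"hand":55},
    {"delta_pos":[-10,90,95],"delta_rot":[0,0,-6],"hand":55},
  ],
)

```text
clock: 17.38
eef_pos: [0.6225, -0.1371, 0.1628]
tcp_rot: [3.139, 0.105, 0.005]
force: [1.1, 1.2, -1.2]
opening: 0.0622
finger_force: 14.7
```

Call:
send_rows(
  targets=[
    {"delta_pos":[0,45,0],"delta_rot":[0,0,-3],"hand":55},
    {"delta_pos":[0,95,0],"delta_rot":[0,0,-6],"hand":55},
    {"delta_pos":[5,145,0],"delta_rot":[0,0,-9],"hand":55},
    {"delta_pos":[10,195,0],"delta_rot":[0,0,-9],"hand":55},
    {"delta_pos":[16,235,0],"delta_rot":[0,0,-9],"hand":55},
  ],
)

```text
clock: 18.0
eef_pos: [0.6376, 0.0996, 0.161]
tcp_rot: [-3.139, 0.136, -0.0]
force: [0.2, -0.1, -1.0]
opening: 0.0623
finger_force: 14.7
```

Call:
send_rows(
  targets=[
    {"delta_pos":[0,3,-20],"delta_rot":[0,0,0],"hand":55},
    {"delta_pos":[0,3,-50],"delta_rot":[0,0,0],"hand":55},
    {"delta_pos":[0,3,-80],"delta_rot":[0,0,0],"hand":55},
    {"delta_pos":[0,3,-110],"delta_rot":[0,0,0],"hand":55},
    {"delta_pos":[0,3,-110],"delta_rot":[0,0,0],"hand":55},
  ],
)

```text
clock: 18.62
eef_pos: [0.6358, 0.0997, 0.0481]
tcp_rot: [3.138, -0.138, -0.007]
force: [0.2, 0.1, -1.6]
opening: 0.0624
finger_force: 14.7
```

Call:
send_rows(
  targets=[
    {"delta_pos":[2,1,-8],"delta_rot":[0,0,0],"hand":55},
    {"delta_pos":[2,1,-13],"delta_rot":[0,0,0],"hand":55},
    {"delta_pos":[2,1,-16],"delta_rot":[0,0,0],"hand":55},
    {"delta_pos":[2,1,-16],"delta_rot":[0,0,0],"hand":55},
    {"delta_pos":[2,1,-16],"delta_rot":[0,0,0],"hand":55},
  ],
)

```text
clock: 19.25
eef_pos: [0.6399, 0.1017, 0.0347]
tcp_rot: [-3.139, 0.137, -0.0]
force: [0.5, -0.5, 0.3]
opening: 0.0628
finger_force: 14.7
```

Call:
send_rows(
  targets=[
    {"delta_pos":[-2,0,-2],"delta_rot":[0,0,0],"hand":55},
    {"delta_pos":[-2,0,-3],"delta_rot":[0,0,0],"hand":55},
    {"delta_pos":[-2,0,-3],"delta_rot":[0,0,0],"hand":55},
    {"delta_pos":[-2,0,-3],"delta_rot":[0,0,0],"hand":66},
    {"delta_pos":[-2,0,-3],"delta_rot":[0,0,0],"hand":74},
  ],
)

```text
clock: 19.88
eef_pos: [0.6379, 0.1017, 0.0314]
tcp_rot: [-3.139, 0.137, -0.0]
force: [0.6, 0.3, -1.3]
opening: 0.0725
finger_force: 0.0
```

Call:
send_rows(
  targets=[
    {"delta_pos":[0,0,8],"delta_rot":[0,0,0],"hand":74},
    {"delta_pos":[0,0,40],"delta_rot":[0,0,0],"hand":76},
    {"delta_pos":[0,0,80],"delta_rot":[0,0,1],"hand":80},
    {"delta_pos":[-20,-20,110],"delta_rot":[0,0,3],"hand":80},
    {"delta_pos":[-60,-50,110],"delta_rot":[0,0,5],"hand":80},
  ],
)

```text
clock: 20.5
eef_pos: [0.5795, 0.0517, 0.1445]
tcp_rot: [-3.141, -0.004, -0.009]
force: [-0.2, -0.7, -0.0]
opening: 0.0801
finger_force: 0.0
```

Call:
send_rows(
  targets=[
    {"delta_pos":[-45,-40,0],"delta_rot":[0,0,0],"hand":80},
    {"delta_pos":[-85,-75,0],"delta_rot":[0,0,0],"hand":80},
    {"delta_pos":[-130,-113,0],"delta_rot":[0,0,0],"hand":80},
    {"delta_pos":[-130,-113,-30],"delta_rot":[0,0,0],"hand":80},
    {"delta_pos":[-130,-113,-70],"delta_rot":[0,0,0],"hand":80},
  ],
)

```text
clock: 21.12
eef_pos: [0.4487, -0.062, 0.0722]
tcp_rot: [3.141, -0.002, 0.006]
force: [0.8, 0.3, -0.5]
opening: 0.0801
finger_force: 0.0
```

Run:
```python
from h import *
s=sense();e=s["eef_pos"];print(e,s["tcp_rot"]);a=shot("side","s6");t=shot("top","t6")
A=cv2.resize(a[150:250,180:360],None,fx=4,fy=4);T=cv2.resize(t[140:190,200:290],None,fx=8,fy=8)[:, :720]
cv2.imwrite("pics/s6c.png",cv2.resize(np.vstack([A,T]),None,fx=.74,fy=.74))
```

```text
[ 0.44867629 -0.06202889  0.07215501] [ 3.14087484e+00 -1.69817871e-03  6.00920291e-03]
```

View pics/s6c.png

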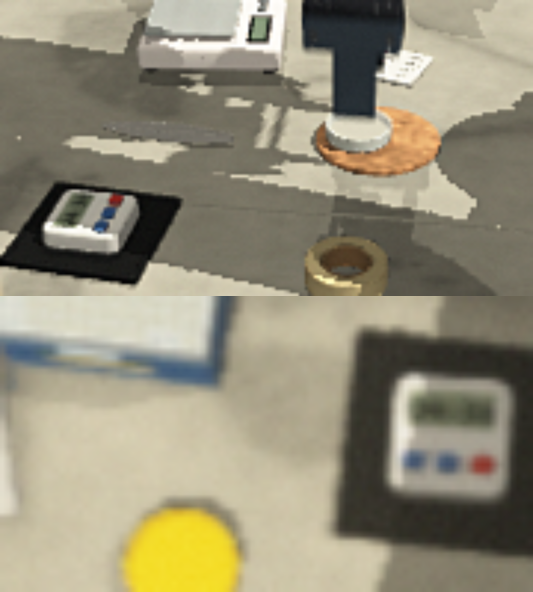

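The timer lies on the mat, square to it and about centred, near (450,435) in the lower panel. The dish on the cork is under the fingers. I'll grip it.

Call:
send_rows(
  targets=[
    {"delta_pos":[0,0,-12],"delta_rot":[0,0,0],"hand":80},
    {"delta_pos":[0,0,-24],"delta_rot":[0,0,0],"hand":80},
    {"delta_pos":[0,0,-36],"delta_rot":[0,0,0],"hand":80},
    {"delta_pos":[0,0,-36],"delta_rot":[0,0,0],"hand":80},
    {"delta_pos":[0,0,-36],"delta_rot":[0,0,0],"hand":72},
  ],
)

```text
clock: 21.85
eef_pos: [0.4479, -0.0613, 0.0356]
tcp_rot: [3.142, 0.0, 0.0]
force: [-0.2, 0.3, 0.7]
opening: 0.0735
finger_force: 0.0
```

Call:
send_rows(
  targets=[
    {"delta_pos":[0,0,-1],"delta_rot":[0,0,0],"hand":65},
    {"delta_pos":[0,0,-1],"delta_rot":[0,0,0],"hand":55},
    {"delta_pos":[0,0,-1],"delta_rot":[0,0,0],"hand":50},
    {"delta_pos":[0,0,-1],"delta_rot":[0,0,0],"hand":50},
    {"delta_pos":[0,0,-1],"delta_rot":[0,0,0],"hand":50},
  ],
  force=12,
)

```text
clock: 22.48
eef_pos: [0.4479, -0.0613, 0.0346]
tcp_rot: [3.142, 0.0, 0.0]
force: [-1.0, -0.3, 4.8]
opening: 0.0592
finger_force: 12.0
```

Call:
send_rows(
  targets=[
    {"delta_pos":[0,0,20],"delta_rot":[0,0,0],"hand":50},
    {"delta_pos":[0,0,60],"delta_rot":[0,0,0],"hand":50},
    {"delta_pos":[15,-10,100],"delta_rot":[0,0,0],"hand":50},
    {"delta_pos":[45,-35,110],"delta_rot":[0,0,0],"hand":50},
    {"delta_pos":[80,-70,110],"delta_rot":[0,0,0],"hand":50},
  ],
)

```text
clock: 23.1
eef_pos: [0.5289, -0.1319, 0.1457]
tcp_rot: [3.141, 0.002, 0.003]
force: [0.5, 1.2, 0.0]
opening: 0.0586
finger_force: 12.0
```

Call:
send_rows(
  targets=[
    {"delta_pos":[40,-35,0],"delta_rot":[0,0,0],"hand":50},
    {"delta_pos":[80,-70,0],"delta_rot":[0,0,0],"hand":50},
    {"delta_pos":[99,-90,0],"delta_rot":[0,0,0],"hand":50},
    {"delta_pos":[99,-90,-30],"delta_rot":[0,0,0],"hand":50},
    {"delta_pos":[99,-90,-65],"delta_rot":[0,0,0],"hand":50},
  ],
)

```text
clock: 23.72
eef_pos: [0.6271, -0.2217, 0.0787]
tcp_rot: [3.141, -0.0, 0.001]
force: [0.6, 0.7, 0.4]
opening: 0.059
finger_force: 12.0
```

Call:
send_rows(
  targets=[
    {"delta_pos":[0,0,-3],"delta_rot":[0,0,0],"hand":50},
    {"delta_pos":[0,0,-6],"delta_rot":[0,0,0],"hand":50},
    {"delta_pos":[0,0,-6],"delta_rot":[0,0,0],"hand":50},
    {"delta_pos":[0,0,-6],"delta_rot":[0,0,0],"hand":50},
    {"delta_pos":[0,0,-6],"delta_rot":[0,0,0],"hand":50},
  ],
)

```text
clock: 24.35
eef_pos: [0.6271, -0.2214, 0.0741]
tcp_rot: [3.141, 0.0, 0.001]
force: [0.1, -0.2, 0.1]
opening: 0.059
finger_force: 12.0
```

Call:
send_rows(
  targets=[
    {"delta_pos":[0,0,-4],"delta_rot":[0,0,0],"hand":50},
    {"delta_pos":[0,0,-6],"delta_rot":[0,0,0],"hand":50},
    {"delta_pos":[0,0,-6],"delta_rot":[0,0,0],"hand":50},
    {"delta_pos":[0,0,-6],"delta_rot":[0,0,0],"hand":62},
    {"delta_pos":[0,0,-6],"delta_rot":[0,0,0],"hand":72},
  ],
)

```text
clock: 24.98
eef_pos: [0.6268, -0.2213, 0.0673]
tcp_rot: [-3.142, -0.0, 0.0]
force: [-0.2, -0.2, 0.2]
opening: 0.0692
finger_force: 0.0
```

Call:
send_rows(
  targets=[
    {"delta_pos":[0,0,10],"delta_rot":[0,0,0],"hand":74},
    {"delta_pos":[0,0,50],"delta_rot":[0,0,0],"hand":76},
    {"delta_pos":[0,0,100],"delta_rot":[0,0,0],"hand":80},
    {"delta_pos":[-30,-40,150],"delta_rot":[0,0,0],"hand":80},
    {"delta_pos":[-60,-80,180],"delta_rot":[0,0,0],"hand":80},
  ],
)

```text
clock: 25.6
eef_pos: [0.5686, -0.2993, 0.2482]
tcp_rot: [3.14, 0.003, 0.003]
force: [-0.1, -0.5, -0.3]
opening: 0.08
finger_force: 0.0
```

Call:
send_rows(
  targets=[
    {"delta_pos":[-40,-45,20],"delta_rot":[0,0,0],"hand":80},
    {"delta_pos":[-80,-90,40],"delta_rot":[0,0,0],"hand":80},
    {"delta_pos":[-120,-135,50],"delta_rot":[0,0,0],"hand":80},
    {"delta_pos":[-160,-180,50],"delta_rot":[0,0,0],"hand":80},
    {"delta_pos":[-200,-225,50],"delta_rot":[0,0,0],"hand":80},
  ],
)

```text
clock: 26.22
eef_pos: [0.3672, -0.5251, 0.2965]
tcp_rot: [3.141, 0.0, 0.001]
force: [0.6, -1.2, -0.0]
opening: 0.0801
finger_force: 0.0
```

Run:
```python
from h import *
s=sense();print(s["eef_pos"]);a=shot("side","s7");t=shot("top","t7")
cv2.imwrite("pics/t7c.png",cv2.resize(np.hstack([t[140:206,245:305],t[140:206,355:415]]),None,fx=6.6,fy=6.6,interpolation=cv2.INTER_CUBIC))
```

```text
[ 0.36716408 -0.52507116  0.29651655]
```

View pics/t7c.png

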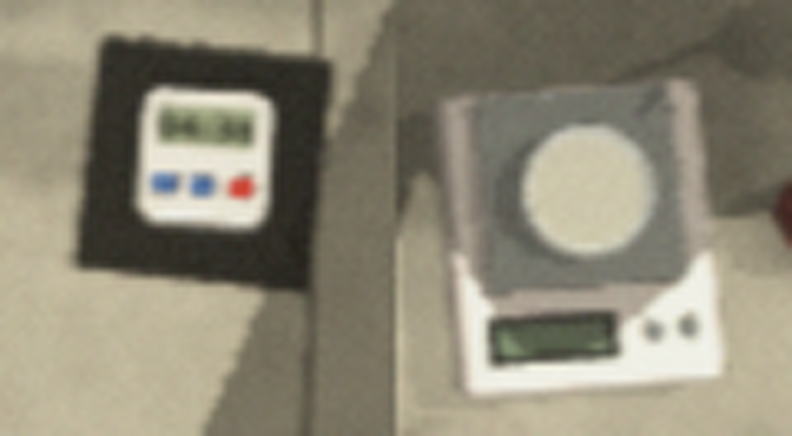

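The timer is centred on the mat at (205,158) against the mat's middle (205,164), and square to it. The dish is at (589,190) against the pan's middle at about (581,189), so about 3–4 mm off. The arm is clear, so I'm handing in.

```bash
python3 -c "
from rig import *
print(finish_job())"
```

```text
the job is handed in; nothing more can be done
None
```

I handed the job in at about 26 s: the beaker is on the stirrer plate, the petri dish on the balance pan and the timer square on the mat, each within about 5 mm of the middle by my camera estimates; the tool reported no pass/fail result.

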